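Gauge the gap of the ice-cream sheet spreader

ROBOT

A 6-joint arm with a two-finger parallel gripper is mounted at the origin on the work surface. World frame = base frame: x ahead of the robot, y to its left, z up, the work surface at z = 0. Lengths are in mm, angles in rad, forces in N, time in s.
With the tool pointing down it reaches from about 350 to 875 mm from the base axis. Payload 4.2 kg.
Tool frame: the origin (TCP) lies between the finger pads; the fingertips stand 25 mm ahead of it and the grasp point (between the pads) lies 6 mm ahead of it; z points along the fingers, y is the line along which they close (so a half turn about z gives the same grasp; the last joint's range is limited). The gripper opens to 85 mm and grips with 20 to 120 N. Pads are 22 mm wide; open, the fingers measure 114 mm over their backs; the gripper's body (76 mm by 85 mm) begins 54 mm behind the grasp point. The pads swing forward as they close: fully open they stand 13 mm farther back than shut.
Start: joints at [1.548, 0.385, 0.008, 0, -1.194, -0.259], TCP at [173.771, 600.336, 256.312] pointing down, gripper open.
Joint ranges: [-3.14, 3.14], [-1.21, 2.06], [-1.07, 1.41], [-3.16, 2.05], [-2.99, -0.16], [-3.1, 3.1]. Speed limits (rad/s): [2.79, 2.79, 3.14, 3.14, 3.14, 3.14].

INTERFACE

Orientations are given as a unit quaternion [x, y, z, w].
In Python, from bench import arm gives the robot as it stands.
- The arm moves only by the shell command python3 -m pendant 'ROWS'. ROWS is JSON, a list of rows, each a list of 7 numbers: the shift along the tool's x, y, z in m, then the turn, a rotation vector about the tool's x, y, z in degrees, then the finger opening in m, from 0 to 0.0854. In form: [[x, y, z, wx, wy, wz, fingers], ...]. A call has 1 to 12 rows; each row shifts and turns the commanded pose from where the row before left it, along the tool's axes as they then stand; what a row does not reach is not made up. A row lasts 1/10 s, in which the tool goes at most 50 mm and 8.59 degrees, less where a joint would pass 70% of its speed; a pose out of reach is approached as far as the arm can. A call is refused whole if a number of a shift passes 0.05 or a number of a turn 8.59, either way. A call with a gripper value outside its range is refused whole. The fingers move at their own pace and stop on an object; the grip force is fixed at half the most. Time passes only in rows, so rows that do not move let the fingers close. It gives the time, the measured TCP pose, the force, the opening and the grip force at its end, in the units of the state.
- arm.read_state(): the state, without advancing time (a new reading comes with each control period).
- arm.get_image(name): name is "scene" or "top" or "wrist"; returns a dict with "image" (480x640x3 uint8, red, green, blue), "fx", "fy", "cx", "cy" (pixels), "xyz" and "rotation" of the camera in the world. Camera axes: x right, y down, z forward; pixel columns grow to the right and rows downward; lengths in mm; the calibration is good to about 2 mm. The wrist camera is an equidistant fisheye: a pixel r from the principal point sees the ray r / f radians off the axis. A picture is of the moment at which its call begins. There is no depth.
- arm.job_done(): hands the job in; it is judged then, once.
The state is a dict: "clock": time; "joints": joint angles; "joint_vel": joint speeds; "joint_efforts": joint torques, N m; "position": TCP position; "ee_rot": TCP orientation; "contact_force": force on the tool from outside, world axes, zero at the start; "wrist_torque": the same for the moment, N m; "gripper_width": finger opening in mm; "grasp_force": force on a finger pad.
Only numpy, scipy, OpenCV 4.12 (cv2) and the standard library are available. Lean on these libraries where they do the work, as an engineer would, in place of code of your own. Each camera call takes 0.05 s, during which the arm holds its last target. There are 200 camera calls.

TASK

Check the gap under the shoe of the sheet spreader: pick up the taper gauge by its grip, lay it flat on the spreader's plate and slide its thin end straight under the shoe, from the side that faces the robot, until you feel the shoe nip it snugly. Do not force it. Then let go and leave the gauge pinched there for the reading, with everything else on the counter left where it was.

Things in the scene. Friction and masses are not known exactly. Their poses are not given: they have to be found in the camera images.
- plate: Fixed steel base plate of the sheet spreader, 240 x 140 x 12 mm (x, y, z), lying on the counter (counter at z = 0). Origin at the centre of its underside; its x axis is the long way and points away from the robot, from the free lane towards the gate.
- gate: Fixed aluminium bridge across the plate, 60 mm beyond the plate's centre along the plate's x: posts 24 x 18 mm at y = +-52 mm, top bar 64 to 80 mm above the plate. Origin on the plate's top face midway between the posts; axes parallel to the plate's. Under its bar hangs a round-nosed steel shoe: a cross bar of 8 mm radius, 76 mm long along y, at x = 0.
- gap (a point): Point on the plate's top face right under the middle of the shoe (the gate's origin). The clearance from here up to the shoe is 6 to 10 mm, differs every time and is not reported. The shoe yields upwards on a spring: about 1 N to start, then 6 N for each mm (travel 6 mm).
- nose (a point): Point 6 mm above gap, where the shoe's lowest line would be at the smallest clearance; it does not move. The gauge is snug when the shoe bears on it with 2 to 9 N (aim at about 5); over 15 N is forcing it. With the friction above and below (coefficient 0.5 to 0.7) and the taper, the push along the gauge is 0.8 (standing) to 1.6 (sliding) times the shoe's force.
- gauge: Loose taper gauge, 0.16 to 0.26 kg, on the counter left or right of the plate: steel wedge 20 mm wide, flat below, rising evenly from 3 mm at the tip to 15 mm over 110 mm (0.109 per mm), with a ribbed black grip block at the thick end, 36 long x 22 wide x 36 mm high. Origin: centre of the block's underside, level with the wedge's; x points to the tip, z up.
- gauge_tip (a point): Middle of the thin end of the gauge, on its underside, 128 mm along +x from the gauge's origin.
- scraper: Bystander: scraper with wooden handle and flat steel blade, 185 x 70 x 21 mm, lying on the counter on the other side of the plate; origin under its middle, blade towards +x.
- cup: Bystander: paper tub, 84 mm across, 75 mm high; origin under its centre.
- syrup: Bystander: amber bottle, 56 mm across, 150 mm high; origin under its centre.
- jar: Bystander: glass jar, 68 mm across, 90 mm high; origin under its centre.
- bowl: Bystander: white bowl, 110 mm across, 45 mm high; origin under its centre.
- spoon: Bystander: steel spoon with a wooden handle lying left of the plate; origin under its middle.
Not all that is in view belongs to the job. Leave any purple look-alike of the gauge alone.

How it is judged (in metres and radians):
On the way, in this order (a step that is already met when the one before it is completed fails the run):
1. the gauge is lifted off the counter in the fingers (height (world z) of gauge above 0.02 m and contact force between the fingers and gauge above 1 N), for 0.1 s.
2. the gauge, held in the fingers, has its tip under the shoe and touches the shoe (x of gauge_tip in the frame of gate above 0.012 m and z of gauge_tip in the frame of gate below 0.008 m and contact force between each of gate, the fingers and gauge above 1 N), for 0.1 s.
At the end, for the whole second after the job is handed in: The gauge is let go and at rest, flat on the plate (within 4 mm and 0.06 rad), its grip on the robot's side of the gate, its tip 12 to 95 mm past the shoe's middle line and within 20 mm of the middle of the gate, straight to within 0.2 rad, and the shoe bears on it with 2 to 9 N (contact force between gate and gauge between 2 and 9 N and x of gauge_tip in the frame of gate between 0.012 and 0.095 m and y of gauge_tip in the frame of gate between -0.02 and 0.02 m and z of gauge_tip in the frame of gate between -0.004 and 0.004 m and angle between the x axis of gauge and the x axis of gate, either way round below 0.2 rad and angle between gauge's own z axis and vertical below 0.06 rad and x of gauge in the frame of gate below 0 m and contact force between the fingers and gauge below 0.1 N and linear speed of gauge below 0.01 m/s); the robot touches nothing.
It fails at once if the gauge is forced: it loads the shoe or gate with more than 15 N (contact force between gate and gauge above 15 N).
It fails at once if a bystander (scraper, tub, bottle, jar, bowl or spoon) is moved by more than 30 mm (distance of any of scraper, cup, syrup, jar, bowl, spoon from where it was at the start of the episode above 0.03 m).
It also fails if it takes over 72 s, if anything falls off the work surface, if the arm or the gripper's body presses on something with over 40 N, if the wrist force passes 120 N, or if a joint passes its speed limit or range.

## Working session

There is one attempt and no reset: what is moved stays moved. The work goes in short steps, Python scripts to look and compute and a shell command to move; the robot and the scene stay as the last step left them, time stands still between calls to the robot, and variables do not carry over. Pictures are saved under pics/ and viewed, at most 10 in all, crops included, and the job is handed in when it is done.

```bash
mkdir -p pics; ls; python3 - <<'E'
from bench import arm
import cv2
for n in("top","scene"):
    d=arm.get_image(n);cv2.imwrite(f"pics/{n}0.png",d["image"][:,:,::-1])
    print(n,{k:v for k,v in d.items() if k!="image"})
print(arm.read_state())
E
```

```text
pics
top {'fx': 441.17588223360383, 'fy': 441.17588223360383, 'cx': 323.2442128717869, 'cy': 247.91231259661149, 'xyz': array([423.7061403 ,  68.67187986, 997.26782847]), 'rotation': array([ 0.70833885, -0.70097396,  0.06745491, -0.04838814])}
scene {'fx': 538.5731024881443, 'fy': 538.5731024881443, 'cx': 319.1983006622299, 'cy': 229.03049654307887, 'xyz': array([1322.1022282 , -376.7692273 ,  945.38374348]), 'rotation': array([ 0.8119083 ,  0.45294186, -0.18121431, -0.32063993])}
{'clock': 0.1, 'joints': array([ 1.54762852e+00,  3.85493795e-01,  6.76002749e-03, -4.17182192e-04,
       -1.19399371e+00, -2.58579383e-01]), 'joint_vel': array([ 0.0011902 , -0.00334501,  0.00313496,  0.00215736,  0.0018224 ,
       -0.00138122]), 'joint_efforts': array([-4.80003382e-04, -3.93316376e+01,  1.88929617e+01,  4.19801608e+00,
       -2.60245717e-03,  4.91454855e-06]), 'position': array([173.63809977, 599.90766493, 255.32406647]), 'ee_rot': array([ 9.90082429e-01, -1.40484215e-01, -7.91501632e-05,  9.81663671e-04]), 'contact_force': array([ 0.02205582,  0.17858657, -0.94368869]), 'wrist_torque': array([0.02856448, 0.00974796, 0.01267556]), 'grasp_force': 0.0, 'gripper_width': 85.11521861501122}
```

View pics/top0.png

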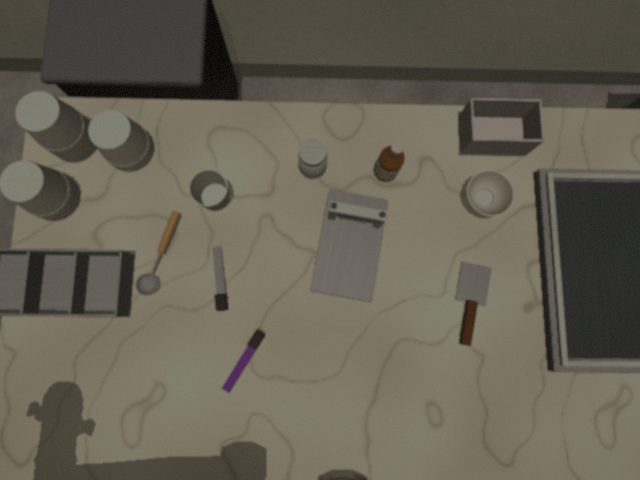

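View pics/scene0.png

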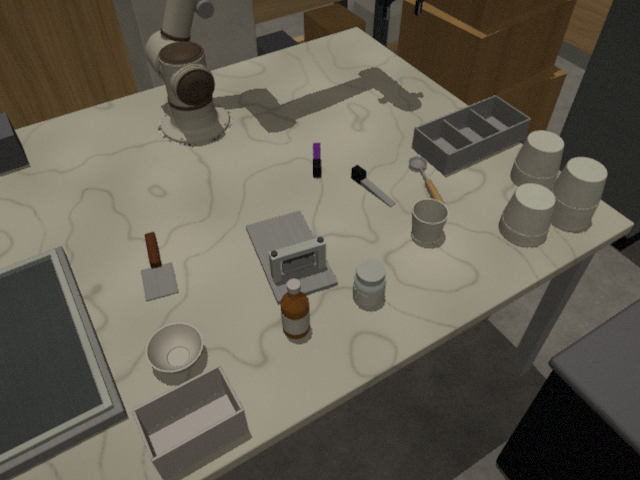

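Top view: the candidates for the gauge are the grey wedge with a black grip (tip about (218,247), grip (221,302)) and the purple look-alike (226,390)-(258,338). The grey steel one fits the description. The plate is at about (350,245) with the gate bar at (358,211). I'll confirm with an enlarged crop.

```bash
python3 - <<'E'
from bench import arm
import cv2
im=arm.get_image("top")["image"][:,:,::-1]
c=im[180:320,200:400]
cv2.imwrite("pics/crop1.png",cv2.convertScaleAbs(cv2.resize(c,None,fx=4,fy=4,interpolation=cv2.INTER_CUBIC),alpha=1.5))
E
```

```text
(no output)
```

View pics/crop1.png

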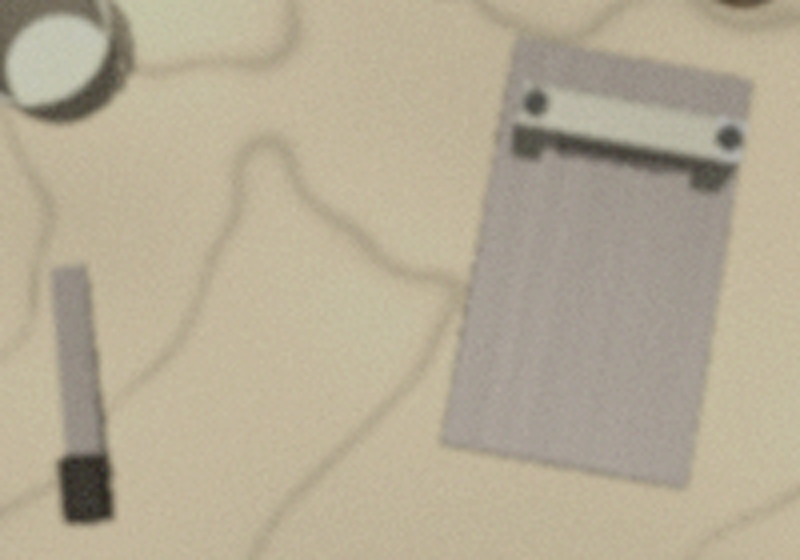

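Confirmed: the gauge is the grey wedge with the black block (crop tip about (70,266), grip about (86,488)). The plate corners in the crop are (516,38), (752,78), (690,488) and (442,443).

```bash
cat > h.py <<'E'
import numpy as np
from scipy.spatial.transform import Rotation as R
from scipy.optimize import least_squares
K=dict(f=441.17588,cx=323.2442,cy=247.9123,t=np.array([423.70614,68.67188,997.26783]),R=R.from_quat([0.70833885,-0.70097396,0.06745491,-0.04838814]).as_matrix())
def ray(u,v,z):
    d=K['R']@np.array([(u-K['cx'])/K['f'],(v-K['cy'])/K['f'],1]);s=(z-K['t'][2])/d[2];return K['t']+s*d
def crop(u,v,z): return ray(200+(u-1.5)/4,180+(v-1.5)/4,z)
def proj(p):
    q=(np.atleast_2d(p)-K['t'])@K['R'];return np.c_[K['cx']+K['f']*q[:,0]/q[:,2],K['cy']+K['f']*q[:,1]/q[:,2]]
E
python3 - <<'E'
from h import *
np.set_printoptions(precision=2,suppress=True)
C=np.array([crop(*p,12)[:2] for p in[(516,38),(752,78),(690,488),(442,443)]])
print(C,[np.linalg.norm(C[i]-C[i-1]) for i in range(4)])
ax=(C[0]+C[1]-C[2]-C[3]);yaw=np.arctan2(ax[1],ax[0]);c=C.mean(0)
sd=C[0]+C[3]-C[1]-C[2]; print("yaw",yaw,np.arctan2(-sd[0],sd[1]),"ctr",c)
g=c+60*np.array([np.cos(yaw),np.sin(yaw)]);print("gate",g)
# bar dots at z~80+12
print("dots",crop(536,102,92),crop(730,137,92))
# gauge
T=[crop(53,268,3),crop(87,265,3)];print("tip",T)
print("block top far/near left",crop(57,457,36),crop(65,521,36),"right btm",crop(108,454,0),crop(112,518,0))
# fit: known model points
pts=np.array([[128,10,3],[128,-10,3],[18,11,36],[-18,11,36],[-18,-11,0]]);ob=np.array([(53,268),(87,265),(57,457),(65,521),(112,518)])
ob=np.array([200,180])+(ob-1.5)/4
def f(x):
    c,s=np.cos(x[2]),np.sin(x[2]);P=pts@np.array([[c,-s,0],[s,c,0],[0,0,1]]).T+[x[0],x[1],0];return (proj(P)-ob).ravel()
r=least_squares(f,[300,300,0]);print(r.x,r.fun)
E
```

```text
[[ 725.12   31.34]
 [ 703.39 -105.56]
 [ 467.12  -67.18]
 [ 490.72   71.12]] [np.float64(237.75400451784319), np.float64(138.61415309795396), np.float64(239.36792746125352), np.float64(140.30592457085064)]
yaw -0.16456049618003316 -0.1632568797678132 ctr [596.59 -17.57]
gate [655.78 -27.4 ]
dots [665.74  23.57  92.  ] [648.27 -79.22  92.  ]
tip [array([588.2 , 293.12,   3.  ]), array([590.18, 274.02,   3.  ])]
block top far/near left [479.47 278.49  36.  ] [445.33 272.57  36.  ] right btm [483.51 258.05   0.  ] [448.03 254.28   0.  ]
[463.48 265.56   0.14] [-0.18 -0.25  0.14 -0.62 -0.23 -0.13 -0.65  0.57  0.96  0.37]
```

Plate: 238–240 × 139–140 mm, yaw -0.164. Gate is at (656,-27), and the bar dots agree. Gauge is at (463.5, 265.6), yaw 0.14, with fit residuals under 1 px. Everything matches the given sizes, so I'll turn and travel above the grip.

```bash
python3 -m pendant '[[0,0,0,0,0,-8.1,0.085],[0,0,0,0,0,-8.1,0.085],[0,0,0,0,0,-8,0.085],[0.01,0.015,0,0,0,0,0.085],[0.025,0.04,0,0,0,0,0.085],[0.025,0.04,0,0,0,0,0.085],[0.025,0.04,0,0,0,0,0.085],[0.025,0.04,0,0,0,0,0.085],[0.025,0.04,0,0,0,0,0.085],[0.025,0.04,0,0,0,0,0.085],[0.025,0.04,0,0,0,0,0.085],[0.025,0.04,0,0,0,0,0.085]]'
python3 -m pendant '[[0.02,0.03,0.02,0,0,0,0.085],[0.005,0.007,0.05,0,0,0,0.085],[0,0,0.04,0,0,0,0.085],[0,0,0,0,0,0,0.085],[0,0,0,0,0,0,0.085]]'
cat >> h.py <<'E'
def rel(s,xyz,yaw):
    "shift in tool axes and turn (deg about tool axes) to reach downward pose"
    q=R.from_quat(s["ee_rot"]);w=R.from_euler('z',yaw)*R.from_euler('x',np.pi)
    print("shift mm",np.round(q.inv().apply(np.array(xyz)-s["position"]),1),"turn",np.round((q.inv()*w).as_rotvec(degrees=True),2))
E
python3 - <<'E'
from h import *;from bench import arm;import cv2
s=arm.read_state();rel(s,[458.5,264.9,32],0.14);print(s["contact_force"],s["position"])
d=arm.get_image("wrist");cv2.imwrite("pics/w1.png",d["image"][:,:,::-1]);print({k:v for k,v in d.items() if k!="image"})
E
```

```text
clock: 1.35
position: [429.4, 295.5, 256.4]
ee_rot: [0.998, 0.069, 0.0, -0.0]
contact_force: [1.1, 0.4, -0.4]
gripper_width: 85.1
grasp_force: 0.0
clock: 1.85
position: [458.9, 264.7, 147.6]
ee_rot: [0.998, 0.07, 0.0, 0.001]
contact_force: [0.0, 0.4, 1.2]
gripper_width: 84.9
grasp_force: 0.0
shift mm [ -0.4  -0.4 115.6] turn [ 0.06 -0.01  0.  ]
[0.0469925  0.41715092 1.23687946] [458.91663766 264.72068319 147.62342283]
{'fx': 371.64829954431775, 'fy': 371.64829954431775, 'cx': 317.6499377468446, 'cy': 235.88880762191988, 'xyz': array([535.09945571, 275.22539253, 265.49467896]), 'rotation': array([ 0.74631214, -0.64831688, -0.0986877 ,  0.11386023])}
```

View pics/w1.png

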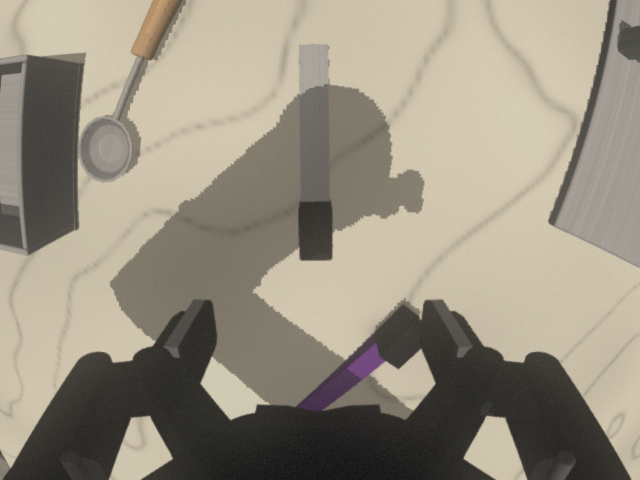

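The wrist view shows the gauge centred between the fingers (block cols 300–332, rows 202–260). The purple one, with its block near (405,330), lies behind the grasp area. I'll descend and close.

```bash
python3 -m pendant '[[0,0,0.04,0,0,0,0.085],[0,0,0.04,0,0,0,0.085],[0,0,0.025,0,0,0,0.085],[0,0,0.011,0,0,0,0.085],[0,0,0,0,0,0,0.085],[0,0,0,0,0,0,0.03],[0,0,0,0,0,0,0.015],[0,0,0,0,0,0,0.015],[0,0,0,0,0,0,0.015],[0,0,0,0,0,0,0.015]]'; python3 -m pendant '[[0,0,0,0,0,0,0.015],[0,0,0,0,0,0,0.015]]'
```

```text
clock: 2.9
position: [459.0, 265.5, 32.0]
ee_rot: [0.998, 0.07, 0.001, -0.001]
contact_force: [-1.2, 1.1, 4.8]
gripper_width: 21.4
grasp_force: 59.5
clock: 3.1
position: [459.0, 265.5, 32.0]
ee_rot: [0.998, 0.07, 0.001, -0.0]
contact_force: [-1.5, 0.0, 6.7]
gripper_width: 21.4
grasp_force: 59.5
```

```bash
python3 -m pendant '[[0,0,-0.02,0,0,0,0.015],[0,0,-0.04,0,0,0,0.015],[0,0,-0.04,0,0,0,0.015],[0,0,-0.02,0,0,0,0.015],[0,0,0,0,0,5.8,0.015],[0,0,0,0,0,5.8,0.015],[0,0,0,0,0,5.8,0.015],[0,0,0,0,0,0,0.015],[0,0,0,0,0,0,0.015]]'
python3 - <<'E'
from h import *;from bench import arm
s=arm.read_state();y=-0.1645;u=np.array([np.cos(y),np.sin(y)])
p=np.array([655.8,-27.4])-(153+5)*u;rel(s,[*p,80],y);print(s["contact_force"],p)
E
```

```text
clock: 4.0
position: [458.1, 264.7, 150.5]
ee_rot: [0.997, -0.081, -0.001, 0.0]
contact_force: [-0.3, 0.2, -2.1]
gripper_width: 20.9
grasp_force: 58.9
shift mm [ 84.1 256.   70.6] turn [0.06 0.06 0.18]
[-0.31632976  0.19409677 -2.10106761] [499.9329434   -1.52606199]
```

```bash
python3 -m pendant '[[0.01,0.032,0,0,0,0,0.015],[0.01,0.032,0,0,0,0,0.015],[0.01,0.032,0,0,0,0,0.015],[0.01,0.032,0,0,0,0,0.015],[0.01,0.032,0,0,0,0,0.015],[0.01,0.032,0,0,0,0,0.015],[0.012,0.032,0,0,0,0,0.015],[0.012,0.032,0,0,0,0.2,0.015],[0,0,0.04,0,0,0,0.015],[0,0,0.03,0,0,0,0.015],[0,0,0,0,0,0,0.015],[0,0,0,0,0,0,0.015]]'
python3 - <<'E'
from h import *;from bench import arm;import cv2
s=arm.read_state();rel(s,[499.9,-1.5,44],-0.1645);print(s["contact_force"])
d=arm.get_image("wrist");cv2.imwrite("pics/w2.png",d["image"][:,:,::-1]);print({k:v for k,v in d.items() if k!="image"})
E
```

```text
clock: 5.2
position: [500.1, -1.2, 81.2]
ee_rot: [0.997, -0.082, -0.0, 0.0]
contact_force: [0.5, -0.7, -2.4]
gripper_width: 21.0
grasp_force: 59.1
shift mm [-0.1  0.3 37.2] turn [ 0.05  0.03 -0.03]
[ 0.52816057 -0.6651165  -2.39691639]
{'fx': 371.64829954431775, 'fy': 371.64829954431775, 'cx': 317.6499377468446, 'cy': 235.88880762191988, 'xyz': array([576.0899277 , -13.99593427, 198.99205445]), 'rotation': array([-0.63913958,  0.75409606,  0.11534511, -0.0976485 ])}
```

View pics/w2.png

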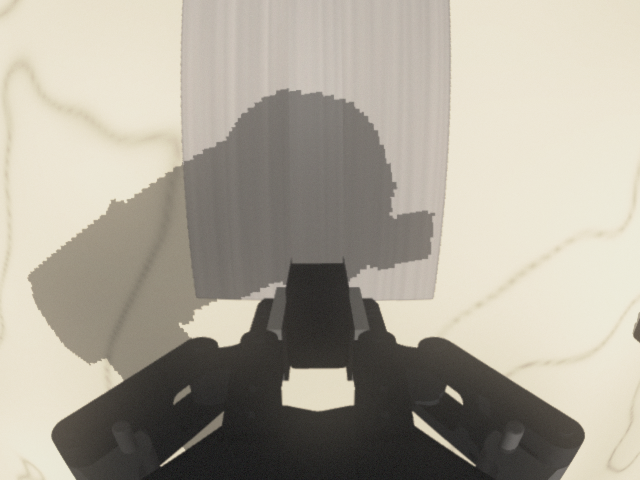

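The block is between the fingers at cols 290–345, rows 262–365, but the wedge doesn't stand out against the plate. I'll look at it with more contrast.

```bash
python3 - <<'E'
import cv2
im=cv2.imread("pics/w2.png");c=im[0:300,180:460]
g=cv2.createCLAHE(6,(6,6)).apply(cv2.cvtColor(c,cv2.COLOR_BGR2GRAY))
a=cv2.resize(g,None,fx=1.4,fy=1.9)
from bench import arm
t=arm.get_image("top")["image"][:,:,::-1];cv2.imwrite("pics/t2.png",t)
b=cv2.convertScaleAbs(cv2.cvtColor(cv2.resize(t[180:330,290:400],(400,570),interpolation=cv2.INTER_CUBIC),cv2.COLOR_BGR2GRAY),alpha=1.6)
cv2.imwrite("pics/c2.png",cv2.hconcat([cv2.resize(a,(392,570)),b]))
E
```

```text
(no output)
```

View pics/c2.png

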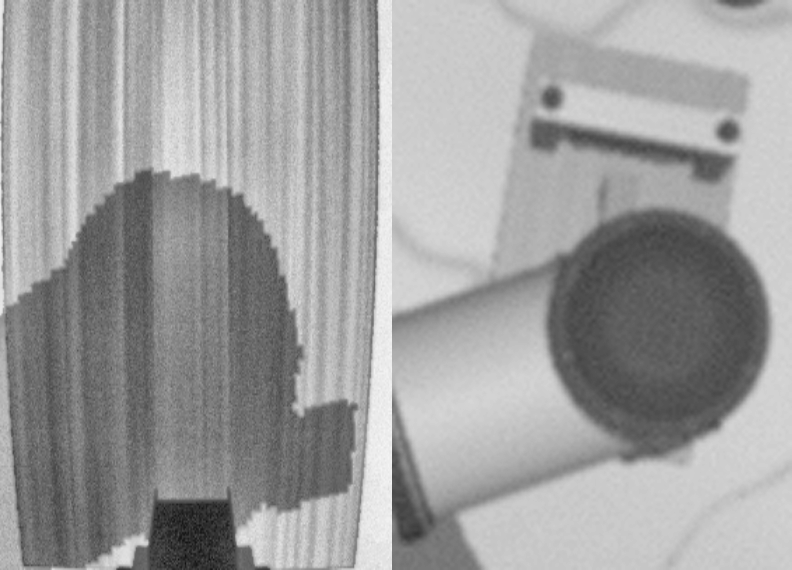

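The contrast shows the wedge running straight out of the block, centred on the plate (col 191 between edges 5 and 377). Lowering.

```bash
python3 -m pendant '[[0,0,0.02,0,0,0,0.015],[0,0,0.012,0,0,0,0.015],[0,0,0.003,0,0,0,0.015],[0,0,0,0,0,0,0.015],[0,0,0,0,0,0,0.015]]'; for i in 1 2; do python3 -m pendant '[[0,0,0.001,0,0,0,0.015],[0,0,0,0,0,0,0.015],[0,0,0,0,0,0,0.015]]' | grep -E 'pos|contact'; done
```

```text
clock: 5.8
position: [500.8, -0.8, 47.3]
ee_rot: [0.997, -0.083, 0.001, -0.0]
contact_force: [0.2, -0.4, -1.3]
gripper_width: 21.1
grasp_force: 59.3
position: [500.0, -1.2, 45.4]
contact_force: [0.2, 0.1, -2.3]
position: [500.0, -1.2, 44.1]
contact_force: [0.2, 0.0, -1.2]
```

```bash
python3 -m pendant '[[0,0,0.0005,0,0,0,0.015],[0,0,0,0,0,0,0.015],[0,0,0,0,0,0,0.015]]' | grep -E 'pos|contact';  python3 -m pendant '[[0,0,0,0,0,0,0.015],[0,0,0,0,0,0,0.015]]' | grep -E 'pos|contact'
```

```text
position: [499.9, -1.2, 44.0]
contact_force: [-3.1, 0.6, 5.3]
position: [499.9, -1.2, 44.0]
contact_force: [-2.3, 0.8, 5.8]
```

```bash
python3 -m pendant '[[0,0,-0.0003,0,0,0,0.015],[0.005,0,0,0,0,0,0.015],[0.01,0,0,0,0,0,0.015],[0.01,0,0,0,0,0,0.015],[0.01,0,0,0,0,0,0.015],[0.005,0,0,0,0,0,0.015],[0,0,0,0,0,0,0.015],[0,0,0,0,0,0,0.015]]'; for i in 1 2 3; do python3 -m pendant '[[0.001,0,0,0,0,0,0.015],[0.001,0,0,0,0,0,0.015],[0,0,0,0,0,0,0.015]]' | grep -E 'pos|contact'; done
```

```text
clock: 7.7
position: [539.5, -8.1, 44.0]
ee_rot: [0.997, -0.083, 0.0, 0.0]
contact_force: [-1.8, -1.1, 4.1]
gripper_width: 21.3
grasp_force: 60.1
position: [540.1, -8.3, 44.1]
contact_force: [-5.2, 1.2, 7.8]
position: [541.9, -8.7, 44.0]
contact_force: [-5.3, 0.8, 8.4]
position: [543.9, -9.0, 44.0]
contact_force: [-6.2, 1.2, 7.4]
```

Pressing too hard on the plate, so I'll lift slightly.

```bash
python3 -m pendant '[[0,0,-0.0004,0,0,0,0.015],[0,0,0,0,0,0,0.015],[0,0,0,0,0,0,0.015]]'| grep -E 'pos|contact'; for i in 1 2 ; do python3 -m pendant '[[0.001,0,0,0,0,0,0.015],[0.001,0,0,0,0,0,0.015],[0,0,0,0,0,0,0.015]]' | grep -E 'pos|contact'; done
```

```text
position: [544.6, -8.9, 44.0]
contact_force: [-3.1, 0.5, 3.0]
position: [547.5, -9.2, 44.1]
contact_force: [-2.1, -0.8, 1.4]
position: [549.6, -9.5, 44.1]
contact_force: [-0.7, -0.4, -0.0]
```

```bash
for i in 1 2 3 4; do python3 -m pendant '[[0.001,0,0,0,0,0,0.015],[0.001,0,0,0,0,0,0.015],[0,0,0,0,0,0,0.015]]' | grep -E 'pos|contact'; done
```

```text
position: [551.5, -9.8, 44.1]
contact_force: [0.1, 0.9, -2.7]
position: [553.3, -10.2, 44.2]
contact_force: [0.1, -0.4, -2.7]
position: [555.3, -10.5, 44.2]
contact_force: [0.7, 0.6, -2.5]
position: [557.2, -10.8, 44.3]
contact_force: [1.1, 0.7, -1.8]
```

```bash
for i in 1 2 3 4 5; do python3 -m pendant '[[0.001,0,0.00005,0,0,0,0.015],[0.001,0,0.00005,0,0,0,0.015],[0,0,0,0,0,0,0.015]]' | grep -E 'pos|contact'; done
```

```text
position: [559.2, -11.2, 44.2]
contact_force: [0.1, -0.3, -2.0]
position: [561.2, -11.5, 44.1]
contact_force: [-0.5, 0.7, -1.2]
position: [563.1, -11.8, 44.1]
contact_force: [-0.2, 0.4, 0.3]
position: [564.9, -12.2, 44.1]
contact_force: [-2.8, 0.0, 2.6]
position: [566.8, -12.6, 44.0]
contact_force: [-4.1, 0.1, 5.2]
```

```bash
python3 -m pendant '[[0,0,-0.0004,0,0,0,0.015],[0,0,0,0,0,0,0.015],[0,0,0,0,0,0,0.015]]'| grep -E 'pos|contact'; for i in 1 2; do python3 -m pendant '[[0.001,0,0,0,0,0,0.015],[0.001,0,0,0,0,0,0.015],[0,0,0,0,0,0,0.015]]' | grep -E 'pos|contact'; done
```

```text
position: [567.2, -12.5, 44.1]
contact_force: [-1.0, -0.1, 1.4]
position: [569.1, -12.8, 44.0]
contact_force: [-1.5, -0.0, 1.0]
position: [571.1, -13.2, 44.1]
contact_force: [-1.6, -0.5, 0.3]
```

```bash
for i in 1 2 3; do python3 -m pendant '[[0.001,0,0,0,0,0,0.015],[0.001,0,0,0,0,0,0.015],[0,0,0,0,0,0,0.015]]' | grep -E 'pos|contact'; done
```

```text
position: [573.1, -13.5, 44.0]
contact_force: [-1.4, -0.3, -0.6]
position: [575.1, -13.8, 44.1]
contact_force: [-0.4, -0.0, -1.9]
position: [576.2, -14.2, 44.1]
contact_force: [-2.7, -0.5, 1.2]
```

A jump in axial force with the position lagging suggests the shoe is touched at about x = 575.5. Going on in small steps.

```bash
for i in 1 2; do python3 -m pendant '[[0.0005,0,0,0,0,0,0.015],[0.0005,0,0,0,0,0,0.015],[0,0,0,0,0,0,0.015],[0,0,0,0,0,0,0.015]]' | grep -E 'pos|contact'; done
```

```text
position: [577.1, -14.4, 44.1]
contact_force: [-4.7, 0.9, 2.0]
position: [578.0, -14.6, 44.1]
contact_force: [-5.6, 1.7, 2.0]
```

```bash
for i in 1 2 3; do python3 -m pendant '[[0.0005,0,0,0,0,0,0.015],[0.0005,0,0,0,0,0,0.015],[0,0,0,0,0,0,0.015],[0,0,0,0,0,0,0.015]]' | grep -E 'pos|contact'; done
```

```text
position: [578.6, -14.7, 44.1]
contact_force: [-6.1, 1.8, 2.7]
position: [579.3, -14.9, 44.1]
contact_force: [-6.5, 2.0, 4.0]
position: [579.9, -15.1, 44.1]
contact_force: [-7.2, 0.7, 4.3]
```

```bash
python3 -m pendant '[[0,0,-0.0003,0,0,0,0.015],[0,0,0,0,0,0,0.015],[0,0,0,0,0,0,0.015]]'| grep -E 'pos|contact'; for i in 1 2; do python3 -m pendant '[[0.0005,0,0,0,0,0,0.015],[0.0005,0,0,0,0,0,0.015],[0,0,0,0,0,0,0.015],[0,0,0,0,0,0,0.015]]' | grep -E 'pos|contact'; done
```

```text
position: [580.0, -15.1, 44.1]
contact_force: [-7.7, 1.5, 3.7]
position: [580.7, -15.3, 44.0]
contact_force: [-8.2, 1.9, 4.1]
position: [581.3, -15.5, 44.1]
contact_force: [-9.3, 2.3, 4.4]
```

Shoe force is about 4–5 N, both from the friction balance and from 5.9 mm of travel since touch. I'll relieve the stored push, then open.

```bash
python3 -m pendant '[[-0.001,0,-0.0001,0,0,0,0.015],[-0.001,0,-0.0001,0,0,0,0.015],[0,0,0,0,0,0,0.015],[0,0,0,0,0,0,0.015]]'| grep -E 'pos|contact'
```

```text
position: [581.3, -15.2, 44.2]
contact_force: [-3.0, -0.5, -2.0]
```

```bash
python3 -m pendant '[[0,0,0,0,0,0,0.045],[0,0,0,0,0,0,0.045],[0,0,0,0,0,0,0.045],[0,0,0,0,0,0,0.045]]'; python3 -m pendant '[[0,0,-0.01,0,0,0,0.045],[0,0,-0.03,0,0,0,0.045],[0,0,-0.04,0,0,0,0.045],[-0.03,0,-0.04,0,0,0,0.045],[-0.05,0,-0.01,0,0,0,0.045],[-0.05,0,0,0,0,0,0.045],[0,0,0,0,0,0,0.045],[0,0,0,0,0,0,0.045]]'
python3 - <<'E'
from bench import arm;import cv2
t=arm.get_image("top")["image"];s=arm.get_image("scene")["image"]
a=cv2.resize(t[170:320,290:410],(400,500),interpolation=cv2.INTER_CUBIC);b=cv2.resize(s[190:310,230:350],(400,500),interpolation=cv2.INTER_CUBIC)
cv2.imwrite("pics/end.png",cv2.convertScaleAbs(cv2.hconcat([a,b])[:,:,::-1],alpha=1.5))
E
```

```text
clock: 17.9
position: [582.5, -14.7, 45.1]
ee_rot: [0.997, -0.083, 0.001, -0.0]
contact_force: [0.2, 0.1, -0.1]
gripper_width: 45.0
grasp_force: 0.0
clock: 18.7
position: [454.0, 6.6, 175.9]
ee_rot: [0.997, -0.082, 0.001, -0.0]
contact_force: [0.3, -0.2, 0.8]
gripper_width: 44.8
grasp_force: 0.0
```

View pics/end.png

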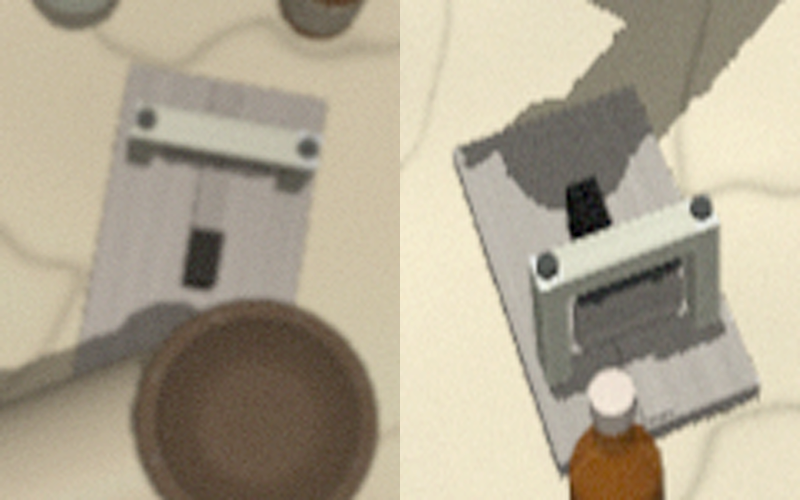

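The gauge lies flat and straight on the plate. Its block is on the robot's side (left crop (203,258)), the wedge runs under the shoe, and the gripper is clear. Handing in.

```bash
python3 -c "
from bench import arm
print(arm.job_done())"
```

```text
the job is handed in; nothing more can be done
None
```

The gauge is slid under the shoe, let go and left pinched flat on the plate, with an estimated shoe force of about 5 N from the push force and travel (not measured directly); the job is handed in, but no verdict came back.

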